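# Load two pins in a drilling fixture and hold its ratchet lever at the third click

## Robot

A 6-joint arm with a two-finger parallel gripper is mounted at the origin on a cart in front of the work surface, level with it; the furniture and walls round the work are solid. World frame = base frame: x ahead of the robot, y to its left, z up, the work surface at z = 0. Lengths are in mm, angles in rad, forces in N, time in s.
With the tool pointing down it reaches from about 350 to 775 mm from the base axis. Payload 7.3 kg.
Tool frame: the origin (TCP) lies at the very end of the fingers, on their centre line; the grasp point (between the pads) lies 19 mm behind it; z points along the fingers, y is the line along which they close (so a half turn about z gives the same grasp; the last joint's range is limited). The gripper opens to 92 mm and grips with 3 to 60 N. Pads are 19 mm wide; open, the fingers measure 130 mm over their backs; the gripper's body (75 mm by 190 mm) begins 47 mm behind the grasp point.
Start: joints at [-1.404, 0.342, 1.524, -0, 1.275, -0.146], TCP at [161.578, -499.537, 226.741] pointing down, gripper open.
Joint ranges: [-2.53, 2.53], [-0.77, 2.02], [0.04, 2.7], [-1, 4.14], [0.28, 2.66], [-3.11, 3.11]. Speed limits (rad/s): [2.57, 2.57, 3.14, 3.14, 3.14, 3.14].

## Interface

Orientations are given as [roll, pitch, yaw] about the fixed x, y, z axes, in that order (R = Rz(yaw) Ry(pitch) Rx(roll)).
In Python, from plant import get_obs, vision, workorder gives the robot as it stands.
- The arm moves only by the shell command python3 -m pendant 'ROWS' [OPENING]. ROWS is a JSON object of lists of equal length, an entry for each row: "dp": the shift along the tool's x, y, z in m, a list of three; "rotation": the turn, a rotation vector about the tool's x, y, z in rad, a list of three. A call has 1 to 8 rows; each row is the pose to reach, as a shift and turn from the pose commanded when the call began, along the tool's axes at that moment; what a row does not reach only later rows make up. A row lasts 1/8 s, in which the tool goes at most 62.5 mm and 10.7 degrees, less where a joint would pass 70% of its speed; a pose out of reach is approached as far as the arm can. A call with a gripper value outside its range is refused whole. OPENING is the finger opening in m, from 0 to 0.0918, set as the call begins (- or left out, the last holds). The fingers move at their own pace and stop on an object; the grip force is fixed at half the most. Time passes only in rows, so rows that repeat a pose let the fingers close. It gives the time, the measured TCP pose, the force, the opening and the grip force at its end, in the units of the state.
- get_obs(): the state, without advancing time (a new reading comes with each control period).
- vision.capture(name): name is "scene" or "top" or "wrist"; returns a dict with "pixels" (420x560x3 uint8, red, green, blue), "vfov" (degrees; the focal length in pixels is half the picture's height over the tangent of half this angle, whatever the lens; pixels are square), "cx", "cy" (the principal point, pixels), "dist" ([k1, k2, p1, p2, k3] as OpenCV has them; the pictures are not rectified), "pose" (4x4, takes a point from camera to world coordinates); the wrist camera has in their place "T_tool_cam" (4x4, takes a point from camera to tool coordinates, whose origin is the TCP and whose axes are the flange's). Camera axes: x right, y up, looking along -z (the intrinsics and any distortion apply to the point x, -y, -z); pixel columns grow to the right and rows downward; lengths in mm; the calibration is good to about 2 mm. A picture is of the moment at which its call begins: read the wrist's pose just before it. There is no depth.
- workorder.close_job(): hands the job in; it is judged then, once.
The state is a dict: "time": time; "joint_positions": joint angles; "dq": joint speeds; "tau": joint torques, N m; "tool_pos": TCP position; "tcp_rot": TCP orientation; "contact_force": force on the tool from outside, world axes, zero at the start; "moment": the same for the moment, N m; "grip_width": finger opening in mm; "finger_force": force on a finger pad.
Only numpy, scipy, OpenCV 4.12 (cv2) and the standard library are available. Lean on these libraries where they do the work, as an engineer would, in place of code of your own. Each camera call takes 0.05 s, during which the arm holds its last target. There are 200 camera calls.

## Task

Take the two steel pins out of the wooden rack, leaving the brass one in its pocket, and drop them one by one, fully home, into the two bores of the drilling fixture. Only once both are in, pull the fixture's ratchet lever by its red knob exactly three clicks on from its rest, never over to the fourth, so that the guide holes of the sliding plate stand over the pins. The lever is sprung and goes back if let go, so finish while still holding the red knob at the third click, with the other things on the bench left where they are.

Things in the scene. Friction and masses are not known exactly. Their poses are not given: they have to be found in the camera images.
- fixture: drilling fixture, fixed: grey base plate 105 x 250 mm, 10 mm thick. Origin on the bench under it; x away from its front, y to its left, z up. Dark bore block (44 x 120 mm, top 60 mm above the bench) centred at x -15, y +70 mm; behind it two aluminium rails, x +13 to +61, y +7 and +133 mm, 84 mm tall; a blue gear housing 50 mm tall stands between block and lever
- bush_plate: aluminium plate with two guide holes ringed in brass, 56 x 116 x 8 mm, underside 69 mm above the bench, sliding on the rails over the bore block, geared to the lever. With the lever home its front edge is 36 mm behind the bore centres; it comes forward 16 mm a click, and at the third click its holes stand over the bores. Its origin is the fixture's when the lever is home
- bore0 (a point): centre of the mouth of the right-hand bore, in the top face of the bore block, 60 mm above the bench. Bore 18.5 mm in diameter, 50 mm deep, so a seated pin stands 4 mm proud; mouth chamfered 2 mm. Axes as the fixture
- bore1 (a point): the same for the left-hand bore, 60 mm from the first along the fixture's y
- pivot (a point): point on the vertical hinge axis of the ratchet lever, 45 mm above the bench; axes as the fixture
- ratchet_lever (a joint): angle of the level lever (rad): 0 at rest on its stop, grows as the knob is pulled to the front (clockwise from above), to 1.05. A click each 0.20 rad, so three are 0.60: resistance peaks between clicks and eases into each. At rest the lever points 0.60 rad behind the fixture's -y, at three clicks straight along -y. A return spring beats the clicks; the pull at the knob is 1 to 9 N
- lever_knob: red upright round knob on the end of the ratchet lever, 20 to 22 mm in diameter, 46 mm tall, spinning freely on its own upright axis, 110 mm from the pivot. Origin: centre of its lower end, 44 mm above the bench, on the lever bar's top; so its top is 90 mm above the bench. It travels 22 mm along its arc per click. Its yaw means nothing
- pin_rack: wooden rack, 160 x 46 mm, 26 mm tall, fixed to the bench, with three pockets 18.5 mm in diameter and 18 mm deep (floors 8 mm above the bench) at x -50, 0 and +50 mm along its length. Origin under its centre on the bench, x along its length, z up
- steel_pin_a: first bright steel pin, round, 16 mm in diameter, 54 mm long, 55 to 115 g, both ends chamfered; stands upright in a pocket of the wooden rack (which pocket varies), 36 mm of it showing. Origin: centre of its lower end, z up along the pin (its yaw means nothing)
- steel_pin_b: second bright steel pin, round, 16 mm in diameter, 54 mm long, 55 to 115 g, both ends chamfered; stands upright in a pocket of the wooden rack (which pocket varies), 36 mm of it showing. Origin: centre of its lower end, z up along the pin (its yaw means nothing)
- brass_pin: yellow brass pin, round, 16 mm in diameter, 54 mm long, 55 to 115 g, both ends chamfered; stands upright in a pocket of the wooden rack (which pocket varies), 36 mm of it showing. Origin: centre of its lower end, z up along the pin (its yaw means nothing); stays in the rack
- tape_measure: yellow tape measure, 36 x 90 x 64 mm, left of the fixture; a bystander, leave it where it is
- tape_roll: blue roll of tape, 65 mm across, 19 mm high, behind the rack; a bystander, leave it where it is
Mind the look-alikes: they are no part of the job. Leave any turquoise look-alike of the steel_pin_b alone.

How it is judged:
By the outcome, as a careful person would: the job done as asked, in the order asked, and still so for the second after the job is handed in, while the arm keeps its last pose, push and grip.
It also fails if it takes over 67 s, if anything falls off the work surface, if the arm or the gripper's body presses on something with over 40 N, if the wrist force passes 120 N, or if a joint passes its speed limit or range.

## Working session

There is one attempt and no reset: what is moved stays moved. The work goes in short steps, Python scripts to look and compute and a shell command to move; the robot and the scene stay as the last step left them, time stands still between calls to the robot, and variables do not carry over. Pictures are saved under pics/ and viewed, at most 10 in all, crops included, and the job is handed in when it is done.

```bash
mkdir -p pics; ls; python3 - <<'E'
from plant import get_obs, vision
import cv2,numpy as np
o=get_obs();print(o)
for n in("scene","top"):
    c=vision.capture(n);cv2.imwrite(f"pics/{n}0.png",cv2.cvtColor(c["pixels"],cv2.COLOR_RGB2BGR))
    print(n,{k:v for k,v in c.items() if k!="pixels"})
    np.savez(f"pics/{n}0.npz",**{k:v for k,v in c.items()})
E
```

```text
pics
{'time': 0.0, 'joint_positions': array([-1.40399487e+00,  3.42729254e-01,  1.52503605e+00,  6.13198871e-06,
        1.27538037e+00, -1.45993207e-01]), 'dq': array([ 0.00024517, -0.00142394,  0.00020153,  0.00092365,  0.00027117,
       -0.00046336]), 'tau': array([ 2.86857801e-03, -4.31238019e+01, -2.44221675e+01,  7.20128207e-02,
        5.58935059e-02, -1.22473562e-04]), 'tool_pos': array([ 161.50990548, -499.10796613,  226.03492597]), 'tcp_rot': array([-3.14005700e+00, -2.31727425e-04,  3.12792692e-01]), 'contact_force': array([ 0.21006581, -0.34115287,  0.31278774]), 'moment': array([-0.00265432,  0.06032842, -0.01740931]), 'finger_force': 0.0, 'grip_width': 91.79410835778228}
scene {'vfov': 50.34112103591722, 'cx': 288.6632057771829, 'cy': 210.49643571040414, 'dist': array([0.00307663, 0.        , 0.        , 0.        , 0.        ]), 'pose': array([[ 8.16000348e-01,  3.93773670e-01, -4.23185218e-01,
         1.21995848e+02],
       [-5.78046249e-01,  5.52768344e-01, -6.00258021e-01,
        -7.16949858e+02],
       [-2.44241134e-03,  7.34431382e-01,  6.78678554e-01,
         7.31685402e+02],
       [ 0.00000000e+00,  0.00000000e+00,  0.00000000e+00,
         1.00000000e+00]])}
top {'vfov': 43.25783910175332, 'cx': 277.1687885456583, 'cy': 211.7366643703487, 'dist': array([0.05231879, 0.        , 0.        , 0.        , 0.        ]), 'pose': array([[ 1.74105141e-01,  8.59705975e-01, -4.80201038e-01,
        -7.53566055e+01],
       [-9.84721783e-01,  1.50402109e-01, -8.77622697e-02,
        -2.36278707e+02],
       [-3.22649886e-03,  4.88144284e-01,  8.72756981e-01,
         1.22144869e+03],
       [ 0.00000000e+00,  0.00000000e+00,  0.00000000e+00,
         1.00000000e+00]])}
```

View pics/scene0.png

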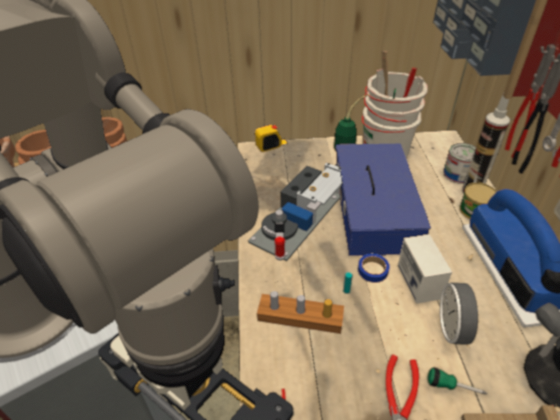

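View pics/top0.png

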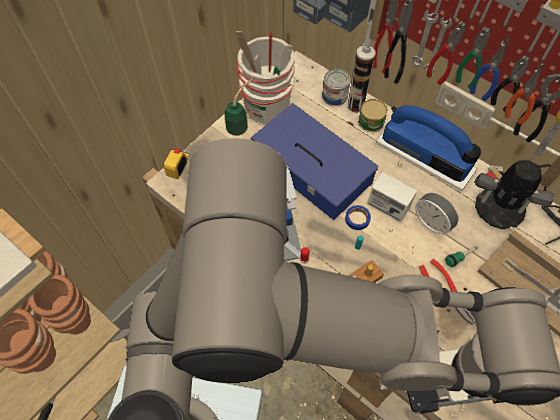

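Scene: the rack is at (300,312), with steel pins at (275,300) and (301,304) and brass at (327,309). The red knob is at (280,245), the bore block near (300,180), and the turquoise decoy at (348,283). The top view is mostly blocked by the arm. I'll crop the scene for finer pixels.

```bash
cat > h.py <<'E'
import cv2,numpy as np
from scipy.spatial.transform import Rotation as R
from plant import get_obs, vision
def tool():
    o=get_obs();T=np.eye(4);T[:3,:3]=R.from_euler('xyz',o['tcp_rot']).as_matrix();T[:3,3]=o['tool_pos'];return T
def cap(name,f=None):
    T=tool();c=dict(vision.capture(name))
    if name=='wrist': c['pose']=T@c['T_tool_cam']
    if f: cv2.imwrite(f,cv2.cvtColor(c['pixels'],cv2.COLOR_RGB2BGR)); np.savez(f[:-4]+'.npz',**c)
    return c
def K(c):
    f=210/np.tan(np.radians(float(c['vfov']))/2);return np.array([[f,0,c['cx']],[0,f,c['cy']],[0,0,1.]])
def ray(c,uv):
    p=cv2.undistortPoints(np.array(uv,float).reshape(-1,1,2),K(c),np.array(c['dist']))[:,0]
    d=np.c_[p[:,0],-p[:,1],-np.ones(len(p))]@c['pose'][:3,:3].T
    return c['pose'][:3,3],d
def plane(c,uv,z):
    o,d=ray(c,uv);return o+d*((z-o[2])/d[:,2])[:,None]
def proj(c,P):
    q=(np.atleast_2d(P)-c['pose'][:3,3])@c['pose'][:3,:3]
    return cv2.projectPoints(q*[1,-1,-1],np.zeros(3),np.zeros(3),K(c),np.array(c['dist']))[0][:,0]
E
python3 - <<'E'
from h import *
c=dict(np.load('pics/scene0.npz'));im=cv2.imread('pics/scene0.png')
cv2.imwrite('pics/crop0.png',cv2.resize(im[130:340,230:370],None,fx=2.85*1,fy=2.85,interpolation=cv2.INTER_CUBIC))
print(plane(c,[(275,295),(301,299),(327,304)],62).round())
print(plane(c,[(281,236)],90).round(), plane(c,[(293,186),(309,174)],60).round(), plane(c,[(348,275)],54).round())
E
```

```text
[[ 387. -296.   62.]
 [ 421. -331.   62.]
 [ 452. -367.   62.]]
[[ 466. -202.   90.]] [[598. -59.  60.]
 [657. -45.  60.]] [[ 532. -334.   54.]]
```

View pics/crop0.png

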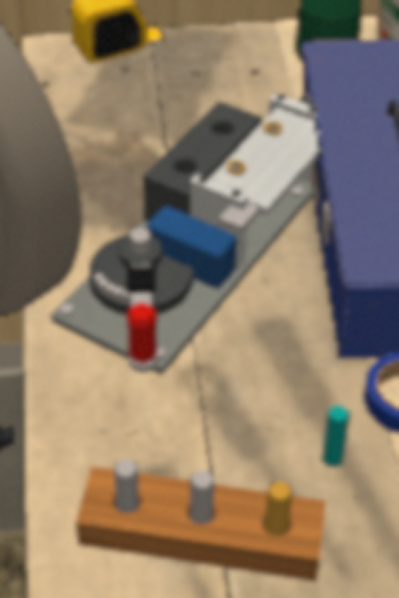

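```bash
cat >> h.py <<'E'
def goto(p,yaw):
    T=tool();G=R.from_euler('xyz',[np.pi,0,yaw]).as_matrix()
    print('dp',(T[:3,:3].T@(np.array(p)-T[:3,3])/1000).round(4),'rot',R.from_matrix(T[:3,:3].T@G).as_rotvec().round(4))
E
python3 - <<'E'
from h import *
c=dict(np.load('pics/scene0.npz'))
f=lambda L:[(230+u/2.85,130+v/2.85) for u,v in L]
print(plane(c,f([(126,467),(202,480),(280,490)]),62).round())
print('bores',plane(c,f([(186,166),(222,128)]),60).round(),'knob',plane(c,f([(141,311)]),90).round())
print('base corners',plane(c,f([(52,318),(160,371)]),10).round(),'rings',plane(c,f([(236,168),(273,128)]),77).round())
print(vision.capture('wrist')['T_tool_cam'].round(3), vision.capture('wrist')['vfov'])
goto([400,-340,260],-.83)
E
```

```text
[[ 387. -293.   62.]
 [ 421. -330.   62.]
 [ 457. -365.   62.]]
bores [[598. -69.  60.]
 [652. -46.  60.]] knob [[ 459. -207.   90.]]
base corners [[ 441. -109.   10.]
 [ 478. -202.   10.]] rings [[ 617. -111.   77.]
 [ 673.  -88.   77.]]
[[ 1.00000e-03  9.67000e-01  2.54000e-01  6.90120e+01]
 [ 1.00000e+00 -1.00000e-03 -0.00000e+00 -1.90000e-02]
 [ 0.00000e+00  2.54000e-01 -9.67000e-01 -1.58397e+02]
 [ 0.00000e+00  0.00000e+00  0.00000e+00  1.00000e+00]] 69.41948176388655
dp [ 0.2759 -0.0782 -0.0336] rot [-9.0000e-04  4.0000e-04  1.1428e+00]
```

```bash
python3 -m pendant '{"dp":[[0.276,-0.078,-0.034],[0.276,-0.078,-0.034],[0.276,-0.078,-0.034],[0.276,-0.078,-0.034],[0.276,-0.078,-0.034],[0.276,-0.078,-0.034],[0.276,-0.078,-0.034],[0.276,-0.078,-0.034]],"rotation":[[0,0,1.143],[0,0,1.143],[0,0,1.143],[0,0,1.143],[0,0,1.143],[0,0,1.143],[0,0,1.143],[0,0,1.143]]}' && python3 - <<'E'
from h import *
c=cap('wrist','pics/w1.png');print(get_obs()['tool_pos'],get_obs()['tcp_rot'])
print(proj(c,[[387,-293,62],[421,-330,62],[457,-365,62],[459,-207,90],[598,-69,60]]).round())
E
```

```text
time: 1.2
tool_pos: [400.3, -340.1, 260.5]
tcp_rot: [3.142, 0.0, -0.829]
contact_force: [-0.6, -0.6, -0.3]
grip_width: 91.9
finger_force: 0.0
[ 400.10852753 -340.30974805  260.54655203] [ 3.14151815e+00  3.44501299e-04 -8.27695342e-01]
[[266. 225.]
 [265. 185.]
 [262. 142.]
 [169. 244.]
 [ 35. 240.]]
```

View pics/w1.png

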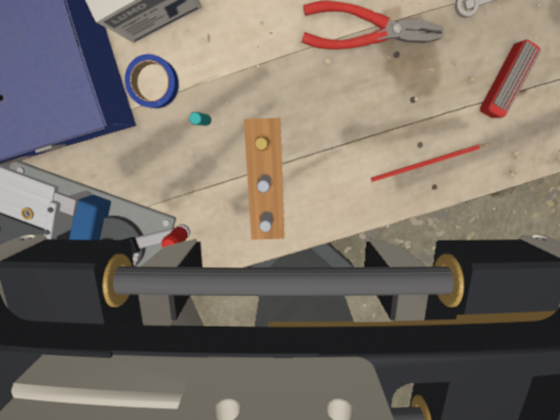

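Wrist view: brass is at (261,143), steel at (263,185) and (265,225), which agrees with the scene projections within 2 px. I'll move lower, directly over the rack, for accuracy.

```bash
python3 - <<'E'
from h import *
goto([374,-279,120],-.8)
E
```

```text
dp [-0.0628 -0.0223  0.1406] rot [ 0.0001  0.0003 -0.0277]
```

```bash
python3 -m pendant '{"dp":[[-0.063,-0.022,0.14],[-0.063,-0.022,0.14],[-0.063,-0.022,0.14],[-0.063,-0.022,0.14],[-0.063,-0.022,0.14]],"rotation":[[0,0,-0.028],[0,0,-0.028],[0,0,-0.028],[0,0,-0.028],[0,0,-0.028]]}' && python3 - <<'E'
from h import *
c=cap('wrist','pics/w2.png')
im=cv2.GaussianBlur(cv2.imread('pics/w2.png'),(3,3),0)
hsv=cv2.cvtColor(im,cv2.COLOR_BGR2HSV)
m=((hsv[...,1]<70)&(hsv[...,2]>90)).astype(np.uint8)
print(proj(c,[[387,-293,62],[421,-330,62],[457,-365,62]]).round())
n,l,s,ce=cv2.connectedComponentsWithStats(m)
for i in range(1,n):
    if 80<s[i,4]<2500 and 150<ce[i,0]<420: print(s[i],ce[i].round(1))
E
```

```text
time: 1.88
tool_pos: [374.9, -280.5, 122.0]
tcp_rot: [3.142, -0.003, -0.802]
contact_force: [0.5, -0.4, -0.1]
grip_width: 91.7
finger_force: 0.0
[[284. 203.]
 [286. 133.]
 [284.  57.]]
[271 124  22  23 378] [281.9 135. ]
[273 185  20  29 425] [282.4 200.7]
[395 383  18  24 295] [404.  394.6]
```

View pics/w2.png

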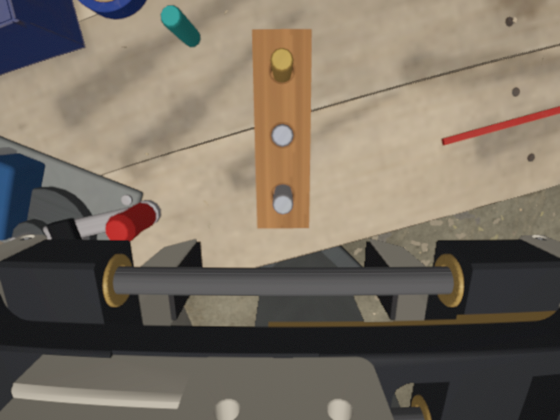

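Wrist close view: steel tops are at (281.9,135) and (282.7,203), brass at (282,60).

```bash
python3 - <<'E'
from h import *
c=dict(np.load('pics/w2.npz'))
p=plane(c,[(281.9,135),(282.7,203),(282.2,59)],62);print(p.round(1),np.linalg.norm(np.diff(p,axis=0),axis=1))
d=p[2]-p[1];a=np.arctan2(d[1],d[0]);print('rack dir',a)
goto([*p[1][:2],90],a);goto([*p[1][:2],37],a)
E
```

```text
[[ 422.  -327.2   62. ]
 [ 387.5 -292.4   62. ]
 [ 456.6 -363.3   62. ]] [49.04724993 99.01647326]
rack dir -0.7979276971974981
dp [ 0.017  -0.0008  0.0323] rot [ 0.0001 -0.0036 -0.0041]
dp [ 0.0168 -0.0008  0.0853] rot [ 0.0001 -0.0036 -0.0041]
```

```bash
python3 -m pendant '{"dp":[[0.017,-0.001,0.02],[0.017,-0.001,0.05],[0.017,-0.001,0.085],[0.017,-0.001,0.085],[0.017,-0.001,0.085]],"rotation":[[0,0,-0.004],[0,0,-0.004],[0,0,-0.004],[0,0,-0.004],[0,0,-0.004]]}' && python3 -m pendant '{"dp":[[0,0,0],[0,0,0],[0,0,0],[0,0,0],[0,0,0],[0,0,0],[0,0,0],[0,0,0]],"rotation":[[0,0,0],[0,0,0],[0,0,0],[0,0,0],[0,0,0],[0,0,0],[0,0,0],[0,0,0]]}' 0.008
```

```text
time: 2.55
tool_pos: [387.4, -291.8, 37.3]
tcp_rot: [3.142, -0.003, -0.798]
contact_force: [0.3, -0.2, -0.5]
grip_width: 91.7
finger_force: 0.0
time: 3.55
tool_pos: [386.4, -290.6, 35.7]
tcp_rot: [3.142, 0.0, -0.798]
contact_force: [-0.9, 0.0, -0.3]
grip_width: 16.2
finger_force: 0.5
```

```bash
python3 -m pendant '{"dp":[[0,0,0],[0,0,0],[0,0,-0.02],[0,0,-0.05],[0,0,-0.1],[0,0,-0.14],[0,0,-0.14],[0,0,-0.14]],"rotation":[[0,0,0],[0,0,0],[0,0,0],[0,0,0],[0,0,0],[0,0,0],[0,0,0],[0,0,0]]}' && python3 - <<'E'
from h import *
c=dict(np.load('pics/scene0.npz'))
# toolbox near vertical edge: bottom (348,249), top lid (346,185)
b=plane(c,[(348,249)],0)[0];print('toolbox corner',b, proj(c,[b+[0,0,h] for h in (60,100,140)]).round())
b0=np.array([598,-69.]);u=np.array([np.cos(1.97),np.sin(1.97)])
goto([*(b0-u*45),150],1.97)
E
```

```text
time: 4.55
tool_pos: [385.9, -290.0, 174.8]
tcp_rot: [3.142, 0.002, -0.798]
contact_force: [-0.5, 0.1, -1.1]
grip_width: 15.4
finger_force: 29.9
toolbox corner [ 612.49648708 -247.85707474    0.        ] [[350. 230.]
 [352. 216.]
 [354. 202.]]
dp [ 0.0317 -0.2898  0.0247] rot [-2.2000e-03  5.0000e-04 -2.7682e+00]
```

```bash
python3 -m pendant '{"dp":[[0.008,-0.05,0],[0.016,-0.1,0],[0.024,-0.15,0],[0.032,-0.2,0],[0.032,-0.25,0],[0.032,-0.29,0],[0.032,-0.29,0],[0.032,-0.29,0]],"rotation":[[0,0,-0.18],[0,0,-0.36],[0,0,-0.54],[0,0,-0.72],[0,0,-0.9],[0,0,-1.08],[0,0,-1.26],[0,0,-1.44]]}' && python3 -m pendant '{"dp":[[0,0,0],[0,0,0],[0,0,0],[0,0,0],[0,0,0.012],[0,0,0.025],[0,0,0.025],[0,0,0.025]],"rotation":[[0,0,-0.18],[0,0,-0.36],[0,0,-0.54],[0,0,-0.72],[0,0,-0.9],[0,0,-1.08],[0,0,-1.26],[0,0,-1.328]]}' && python3 - <<'E'
from h import *
c=cap('wrist','pics/w3.png');print(proj(c,[[598,-69,60],[652,-46,60],[459,-207,90]]).round())
E
```

```text
time: 5.55
tool_pos: [615.7, -110.1, 172.7]
tcp_rot: [-3.138, 0.003, 0.649]
contact_force: [0.3, 0.4, -0.9]
grip_width: 15.5
finger_force: 29.9
time: 6.55
tool_pos: [615.3, -110.7, 147.8]
tcp_rot: [-3.138, -0.003, 1.973]
contact_force: [0.4, 0.5, -0.7]
grip_width: 15.3
finger_force: 29.9
[[283. 161.]
 [355. 161.]
 [ 57. 257.]]
```

View pics/w3.png

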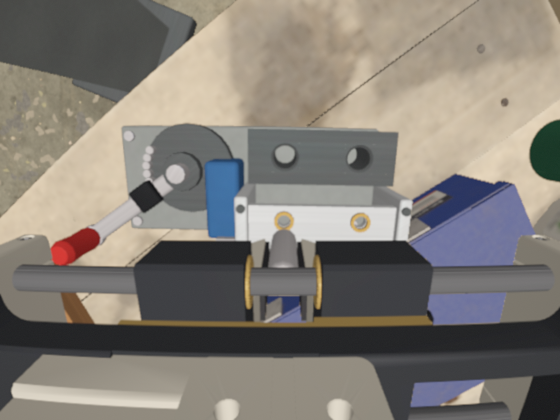

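Wrist view: bores at about (285,154) and (358,157), held pin tip at (285,240), knob at the far left. I'll refine the bore centres.

```bash
python3 - <<'E'
from h import *
c=dict(np.load('pics/w3.npz'));g=cv2.cvtColor(cv2.imread('pics/w3.png'),cv2.COLOR_BGR2GRAY)
G=cv2.resize(g[130:185,250:400],None,fx=4,fy=4,interpolation=cv2.INTER_CUBIC)
h=cv2.HoughCircles(G,cv2.HOUGH_GRADIENT,1,150,param1=80,param2=15,minRadius=34,maxRadius=58)[0]
print(h)
ctr=[]
for x,y,r in h[:2]: ctr.append((250+(x+.5)/4-.5,130+(y+.5)/4-.5))
ctr.sort();p=plane(c,ctr,60);d=p[1]-p[0];print(ctr,p.round(1),np.hypot(*d[:2]),'yaw fy',np.arctan2(d[1],d[0]))
vis=cv2.cvtColor(G,cv2.COLOR_GRAY2BGR)
for x,y,r in h: cv2.circle(vis,(int(x),int(y)),int(r),(0,0,255),1)
cv2.imwrite('pics/b3.png',vis)
r=plane(c,[(284.5,220.5),(360,222)],77);print('rings',r.round(1),np.linalg.norm(r[1]-r[0]))
E
```

```text
[[139.5  95.5  38.6]
 [434.5 115.5  45.5]]
[(np.float32(284.5), np.float32(153.5)), (np.float32(358.25), np.float32(158.5))] [[596.8 -62.9  60. ]
 [653.1 -43.   60. ]] 59.71874630999642 yaw fy 0.3393702528249152
rings [[ 616.8 -109.7   77. ]
 [ 672.3  -87.4   77. ]] 59.858614279743236
```

View pics/b3.png

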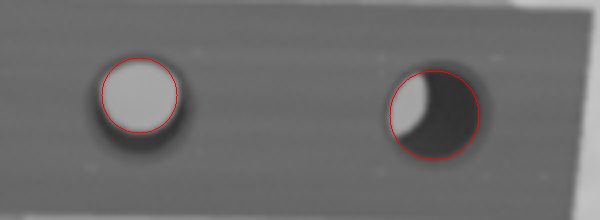

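```bash
python3 - <<'E'
from h import *
c=dict(np.load('pics/w3.npz'))
f=lambda x,y:(250+(x+.5)/4-.5,130+(y+.5)/4-.5)
print('b0 floor',plane(c,[f(139.5,95.5)],10).round(1),'b0 mouth',plane(c,[f(139.5,105.5)],60).round(1),'b1',plane(c,[f(436,114.5)],60).round(1))
g=cv2.cvtColor(cv2.imread('pics/w3.png'),cv2.COLOR_BGR2GRAY)
G=cv2.resize(g[130:185,250:400],None,fx=4,fy=4,interpolation=cv2.INTER_CUBIC)
print(G[30:180:4,139]);print(G[114,360:520:4]);print(G[30:200:4,445]);print(G[105,70:210:4])
o=get_obs();print(o['tool_pos'],o['tcp_rot'])
print('pin tip pred',proj(c,[(tool()@[dx,0,27.5,1])[:3] for dx in (-2,0,2)]).round(1))
E
```

```text
b0 floor [[598.2 -65.9  10. ]] b0 mouth [[597.6 -64.7  60. ]] b1 [[653.3 -42.7  60. ]]
[107 107 107 106 107 104  93  96 130 160 166 166 165 166 165 165 165 164
 164 164 163 163 163 164 159 133  86  60  58  59  64  81  93  99 103 107
 107 105]
[104 103 104 104 104  99  92 110 147 165 165 164 164 165 162 142  95  58
  49  51  52  52  50  51  51  50  50  50  52  56  70  82  87  94 102 104
 104 104 105 104]
[107 107 106 105 107 107 108 103  87  79  68  53  50  51  50  50  51  50
  51  51  51  51  50  52  53  53  55  54  56  56  56  62  78  89  95 100
 105 104 105 105 104 104 105]
[106 106 105 102  93  84  74  72 107 148 162 163 163 163 163 164 164 164
 164 164 164 164 165 165 166 162 139  94  62  72  83  92 100 105 106]
[ 615.33954614 -110.79974675  147.99869413] [-3.13804696e+00 -2.85032301e-03  1.97484658e+00]
pin tip pred [[281.8 242.8]
 [281.8 239.9]
 [281.8 237. ]]
```

```bash
python3 - <<'E'
from h import *
im=cv2.imread('pics/w3.png')
cv2.imwrite('pics/p3.png',cv2.resize(im[215:285,245:325],None,fx=8,fy=8,interpolation=cv2.INTER_CUBIC))
E
```

```text
(no output)
```

View pics/p3.png

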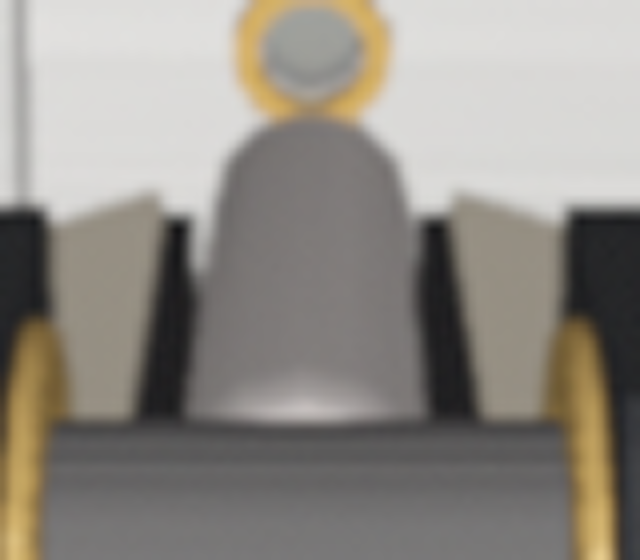

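```bash
python3 - <<'E'
from h import *
goto([596.4,-65.8,100],1.949)
E
```

```text
dp [0.0487 0.0004 0.0481] rot [-0.0036 -0.0028  0.0259]
```

```bash
python3 -m pendant '{"dp":[[0.025,0,0.01],[0.0487,0.0004,0.025],[0.0487,0.0004,0.048],[0.0487,0.0004,0.048],[0.0487,0.0004,0.048],[0.0487,0.0004,0.048]],"rotation":[[-0.003,-0.003,0.026],[-0.003,-0.003,0.026],[-0.003,-0.003,0.026],[-0.003,-0.003,0.026],[-0.003,-0.003,0.026],[-0.003,-0.003,0.026]]}' && python3 - <<'E'
from h import *
c=cap('wrist','pics/w4.png');o=get_obs();print(o['tool_pos'],o['tcp_rot'])
goto([596.4,-65.8,88],1.949)
print(proj(c,[[653.6,-43,60],[597.7,-65.1,60]]).round(1))
q=plane(c,[(0,0)],60)
g=cv2.cvtColor(cv2.imread('pics/w4.png'),cv2.COLOR_BGR2GRAY)
u,v=proj(c,[[653.6,-43,60]])[0].round().astype(int);print(g[v,u-24:u+25:2],g[v-24:v+25:2,u])
u,v=proj(c,[[597.7,-65.1,60]])[0].round().astype(int)
for k in range(v-24,v+8,2):print(k,g[k,u-24:u+25:2])
E
```

```text
time: 7.35
tool_pos: [598.4, -66.5, 103.4]
tcp_rot: [3.138, 0.004, 1.943]
contact_force: [-0.2, -0.5, -1.9]
grip_width: 15.0
finger_force: 29.9
[598.36219646 -66.42833185 103.4081759 ] [3.13750479 0.00379607 1.943177  ]
dp [ 0.0014 -0.0017  0.0154] rot [ 0.0041  0.0038 -0.0058]
[[366.7 229. ]
 [281.3 229.5]]
[102 102 103 102  97  78  61  61  61  61  59  58  56  56  56  56  54  53
  77  88  99 103 103 103 102] [106 106 105 106 104  82  54  52  54  55  56  56  56  58  61  59  59  58
  41  40  39  40  39  39  40]
206 [107 107 107 107 107 107 106 107 107 107 107 107 107 106 107 107 106 106
 107 106 107 106 107 106 107]
208 [107 106 105 107 105 106 107 106 106 106 106 107 106 107 107 106 106 105
 106 106 107 106 105 105 106]
210 [105 105 105 105 105 105 105 105 106 106 106 106 105 106 105 105 105 105
 105 105 105 106 105 105 105]
212 [105 106 106 105 105 105 106 105 105 106 105 105 107 106 106 106 106 106
 105 105 105 106 105 105 105]
214 [107 107 107 106 106 108 107 107 106 107 106 106 105 106 106 108 107 108
 109 107 108 108 108 109 108]
216 [107 107 105 106 107 107 107 107 106  97  93 
[... 427 characters left out ...]
  61  60  60  59  59  58  54
  71  87 103 106 105 106 105]
226 [105 105 105 105 102  90  72  58  59  61  61  60  61  61  60  60  57  55
  57  83  97 104 104 104 104]
228 [103 103 103 103 100  89  67  56  60  60  60  65  75  84  81  69  59  55
  54  79  92 103 103 102 102]
230 [105 105 104 105 100  89  67  56  59  64  92 107 118 121 122 119 105  72
  54  78  93 104 103 104 104]
232 [105 105 105 105 102  92  73  57  64  95 117 119 120 122 124 126 126 113
  73  83  95 105 105 105 105]
234 [106 105 106 106 105  94  85  61  90 112 117 119 121 124 124 126 125 123
 114  96 101 107 107 107 107]
236 [105 106 105 105 105  98  93  80 105 115 118 121 122 124 125 126 126 123
 121 104 103 105 105 105 105]
```

```bash
python3 - <<'E'
from h import *
c=dict(np.load('pics/w4.npz'));a=plane(c,[(283,239.5)],75.7)[0];b=plane(c,[(282,231.5)],60)[0]
d=b-a;print(a,b);T=tool();print(T[:3,3],(T[:3,:3].T@d).round(2), 'tilt tool z',T[:3,2])
p=T[:3,3]+d;goto([p[0],p[1],86],1.949)
E
```

```text
[599.30971728 -66.15392031  75.7       ] [598.69040443 -66.2597371   60.        ]
[598.36219646 -66.42833185 103.4081759 ] [ 0.19 -0.68 15.7 ] tilt tool z [ 0.00518881 -0.00204857 -0.99998444]
dp [ 0.0002 -0.0007  0.0174] rot [ 0.0041  0.0038 -0.0058]
```

```bash
python3 -m pendant '{"dp":[[0,-0.0007,0.006],[0,-0.0007,0.012],[0,-0.0007,0.017],[0,-0.0007,0.022],[0,-0.0007,0.022],[0,-0.0007,0.022]],"rotation":[[0.004,0.004,-0.006],[0.004,0.004,-0.006],[0.004,0.004,-0.006],[0.004,0.004,-0.006],[0.004,0.004,-0.006],[0.004,0.004,-0.006]]}'
```

```text
time: 8.15
tool_pos: [597.4, -66.4, 80.8]
tcp_rot: [-3.141, -0.001, 1.95]
contact_force: [0.4, 0.8, -1.1]
grip_width: 15.3
finger_force: 29.9
```

```bash
python3 -m pendant '{"dp":[[0,0,0.006],[0,0,0.012],[0,0,0.016],[0,0,0.016],[0,0,0.016]],"rotation":[[0,0,0],[0,0,0],[0,0,0],[0,0,0],[0,0,0]]}' && python3 -m pendant '{"dp":[[0,0,0],[0,0,0],[0,0,0],[0,0,0],[0,0,0]],"rotation":[[0,0,0],[0,0,0],[0,0,0],[0,0,0],[0,0,0]]}' 0.036
```

```text
time: 8.78
tool_pos: [597.4, -66.3, 64.8]
tcp_rot: [-3.141, -0.001, 1.95]
contact_force: [-0.7, 0.4, -1.6]
grip_width: 15.3
finger_force: 29.9
time: 9.4
tool_pos: [597.3, -66.3, 64.8]
tcp_rot: [-3.141, -0.001, 1.95]
contact_force: [-0.3, -0.5, -0.1]
grip_width: 36.1
finger_force: 0.0
```

```bash
python3 -m pendant '{"dp":[[0,0,-0.02],[-0.01,0,-0.06],[-0.03,0,-0.1],[-0.045,0,-0.1],[-0.045,0,-0.1]],"rotation":[[0,0,0],[0,0,0],[0,0,0],[0,0,0],[0,0,0]]}' 0.08 && python3 - <<'E'
from h import *
c=cap('wrist','pics/w5.png');g=cv2.cvtColor(cv2.imread('pics/w5.png'),cv2.COLOR_BGR2GRAY)
P=[[597.7,-65.6,64],[597.7,-65.6,82]];print(proj(c,P).round(1))
u,v=proj(c,P[:1])[0].round().astype(int);print(u,v);print(g[v-22:v+23:3,u-22:u+23:3])
goto([421.3,-326.4,130],2.3437)
E
```

```text
time: 10.02
tool_pos: [613.8, -108.9, 163.8]
tcp_rot: [-3.14, -0.002, 1.948]
contact_force: [0.7, 0.9, -0.4]
grip_width: 78.8
finger_force: 0.0
[[283.3 158.4]
 [283.3 160.4]]
283 158
[[102 102 101 101 101 101 101 101 101 102 100 101 100 100 100]
 [101 101 101 101 101 101 101 102 101 101 101 101 100 101 101]
 [100 100 101 100 100 100 100 100 100 100 100 100 101 100  99]
 [101 102 102 103 104 103  96  88  88  94 103 105 105 105 103]
 [100 100 101 100 100  83  98 115 114 112  83  97 101 100 101]
 [101 100 100 100  87 107 167 188 173 126 144  82 101 102 101]
 [ 99  99  99  98  81 175 201 202 199 189 147  78  95 100  99]
 [ 99  99  99  95  94 196 201 199 198 201 136  60  92  98  98]
 [100 100 101  99  89 195 200 198 200 200 111  64  96 101 102]
 [100 101 100 100  86 155 197 199 201 176  68  81 100 101 101]
 [ 99  99 101  99  96  83 126 169 142  72  78  94  99  99 100]
 [101 101 102 100 102  99  88  82  83  86  96 100 100 101 100]
 [ 99 100 100 101 100 100 101 100  99 100  99 100  99 100  99]
 [ 97  97  97  98  97  98  99  98  98  98  97  98  97  98  97]
 [ 97  97  97  98  97  97  97  98  98  96  96  97  96  97  97]]
dp [-0.1321 -0.2589  0.0336] rot [-0.0024 -0.0033 -0.3947]
```

```bash
python3 -m pendant '{"dp":[[-0.03,-0.05,0],[-0.06,-0.1,0],[-0.09,-0.15,0],[-0.11,-0.2,0],[-0.132,-0.259,0],[-0.132,-0.259,0.033],[-0.132,-0.259,0.033],[-0.132,-0.259,0.033]],"rotation":[[-0.002,-0.003,-0.15],[-0.002,-0.003,-0.3],[-0.002,-0.003,-0.395],[-0.002,-0.003,-0.395],[-0.002,-0.003,-0.395],[-0.002,-0.003,-0.395],[-0.002,-0.003,-0.395],[-0.002,-0.003,-0.395]]}' && python3 - <<'E'
from h import *
c=cap('wrist','pics/w6.png');goto([421.3,-326.4,36],2.3437)
im=cv2.GaussianBlur(cv2.imread('pics/w6.png'),(3,3),0)
hsv=cv2.cvtColor(im,cv2.COLOR_BGR2HSV);m=((hsv[...,1]<70)&(hsv[...,2]>90)).astype(np.uint8)
print(proj(c,[[421.3,-326.4,62],[456.6,-363,62],[387,-291,26]]).round())
n,l,s,ce=cv2.connectedComponentsWithStats(m)
for i in range(1,n):
    if 80<s[i,4]<2500 and 200<ce[i,0]<360: print(s[i],ce[i].round(1))
print(hsv[225:262:3,282])
E
```

```text
time: 11.08
tool_pos: [422.8, -325.8, 131.9]
tcp_rot: [3.141, 0.001, 2.346]
contact_force: [0.1, 0.4, 0.6]
grip_width: 79.9
finger_force: 0.0
dp [ 0.0013 -0.0016  0.0963] rot [0.0009 0.0025 0.0027]
[[280. 220.]
 [280. 278.]
 [281. 153.]]
[271 200  19  30 469] [280.3 214.9]
[[  4  10 174]
 [  9  21 159]
 [ 14 135 157]
 [ 15 140 160]
 [ 14 139 160]
 [ 14 139 160]
 [ 14 139 160]
 [ 14 139 160]
 [ 14 140 159]
 [ 17 148 119]
 [ 19 153 110]
 [ 19 152 111]
 [ 19 149 111]]
```

```bash
python3 -m pendant '{"dp":[[0,0,0.03],[0,0,0.06],[0,0,0.08],[0,0,0.094],[0,0,0.094],[0,0,0.094]],"rotation":[[0,0,0],[0,0,0],[0,0,0],[0,0,0],[0,0,0],[0,0,0]]}' && python3 -m pendant '{"dp":[[0,0,0],[0,0,0],[0,0,0],[0,0,0],[0,0,0],[0,0,0],[0,0,0],[0,0,0]],"rotation":[[0,0,0],[0,0,0],[0,0,0],[0,0,0],[0,0,0],[0,0,0],[0,0,0],[0,0,0]]}' 0.008 && python3 -m pendant '{"dp":[[0,0,0],[0,0,0],[0,0,-0.02],[0,0,-0.05],[0,0,-0.1],[0,0,-0.12],[0,0,-0.12],[0,0,-0.12]],"rotation":[[0,0,0],[0,0,0],[0,0,0],[0,0,0],[0,0,0],[0,0,0],[0,0,0],[0,0,0]]}' && python3 - <<'E'
from h import *
goto([653.1,-44.15,120],1.95)
E
```

```text
time: 11.88
tool_pos: [423.1, -327.1, 38.7]
tcp_rot: [3.141, 0.004, 2.345]
contact_force: [1.0, -0.2, 0.1]
grip_width: 80.0
finger_force: 0.0
time: 12.88
tool_pos: [422.5, -326.7, 37.7]
tcp_rot: [3.141, 0.002, 2.345]
contact_force: [0.3, 0.1, -0.7]
grip_width: 15.1
finger_force: 29.9
time: 13.88
tool_pos: [421.6, -326.1, 156.5]
tcp_rot: [3.141, -0.0, 2.345]
contact_force: [-0.4, 0.1, -1.3]
grip_width: 15.1
finger_force: 29.9
dp [0.0398 0.3626 0.0368] rot [ 8.000e-04 -3.000e-04  3.948e-01]
```

```bash
python3 -m pendant '{"dp":[[0.005,0.05,0],[0.01,0.1,0],[0.02,0.15,0],[0.02,0.2,0],[0.03,0.25,0],[0.035,0.31,0],[0.04,0.363,0],[0.04,0.363,0]],"rotation":[[0,0,0.15],[0,0,0.3],[0,0,0.395],[0,0,0.395],[0,0,0.395],[0,0,0.395],[0,0,0.395],[0,0,0.395]]}' && python3 -m pendant '{"dp":[[0,0,0.025],[0,0,0.05],[0,0,0.05],[0,0,0.05]],"rotation":[[0,0,0],[0,0,0],[0,0,0],[0,0,0]]}' && python3 - <<'E'
from h import *
c=cap('wrist','pics/w7.png');o=get_obs();print(o['tool_pos'],o['tcp_rot'])
g=cv2.cvtColor(cv2.imread('pics/w7.png'),cv2.COLOR_BGR2GRAY)
print(proj(c,[[597.7,-65.6,64],[653.5,-43.3,60]]).round(1))
goto([653.1,-44.15,88],1.95)
for k in range(206,246,2):print(k,g[k,258:308:2])
E
```

```text
time: 14.88
tool_pos: [654.6, -40.6, 155.1]
tcp_rot: [-3.141, -0.001, 1.954]
contact_force: [-0.9, -1.1, -1.9]
grip_width: 15.2
finger_force: 29.9
time: 15.38
tool_pos: [653.9, -45.0, 108.3]
tcp_rot: [3.14, 0.002, 1.949]
contact_force: [0.4, 0.1, -1.0]
grip_width: 14.8
finger_force: 29.9
[654.31536979 -44.88031623 108.8925808 ] [3.13899705e+00 2.33750352e-03 1.94921020e+00]
[[196.9 229.1]
 [282.  227.3]]
dp [ 0.0012 -0.0009  0.0209] rot [ 0.0026  0.0023 -0.0008]
206 [102 103 103 103 102 102 103 102 103 103 102 103 103 103 103 103 104 104
 104 104 104 104 104 103 104]
208 [102 103 103 103 102 102 103 102 102 103 103 102 103 103 104 104 104 103
 103 104 104 104 104 104 104]
210 [104 103 103 104 104 103 104 103 106 105 104 105 105 105 106 105 105 106
 106 105 109 107 107 106 107]
212 [106 105 107 108 111 106 106 106 105 103  95  94  93  94  96 103 106 106
 107 107 108 107 107 108 108]
214 [104 104 104 107 110 104 104 103  94 101 118 137 142 140 129 102  93 102
 105 105 106 105 106 106 106]
216 [101 101 101 103 107 101  99  88  88 145 161 162 163 163 162 150  94  85
  97 103 104 104 104 
[... 806 characters left out ...]
 117 120 120 119 119 107  73
  80  90 100 103 102 101 101]
234 [100 101 101 101 100  99  91 105 114 116 116 118 121 121 119 119 118 110
  91  95 101 100 100 101 101]
236 [100 100 101 101 100 100  99 109 114 116 117 119 122 122 120 119 118 115
  98 101 101 101 101 101 102]
238 [101 103 113 117 103 101 103 110 114 117 118 119 121 122 121 119 118 117
 105 101 102 105 115 109 105]
240 [126 134 141 138 103  97 104 112 115 117 118 119 122 123 122 120 119 118
 109 100  98 106 139 140 133]
242 [142 142 142 134  59  51  99 112 115 117 118 120 122 123 123 120 119 118
 110  91  48  66 136 142 142]
244 [142 142 142 123  44  41  99 113 117 118 119 120 123 123 123 120 120 118
 114  91  39  46 127 143 141]
```

```bash
python3 - <<'E'
from h import *
c=dict(np.load('pics/w7.npz'));a=plane(c,[(282,238.5)],79)[0];b=plane(c,[(282.3,228)],60)[0]
T=tool();print((T[:3,:3].T@(b-a)).round(2),a,b,T[:3,3])
E
```

```text
[ 1.07  0.16 19.  ] [654.0953743  -44.76189313  79.        ] [653.91006764 -43.72930403  60.        ] [654.31536979 -44.88031623 108.8925808 ]
```

```bash
python3 -m pendant '{"dp":[[0,0,0],[0,0,0.008],[0,0,0.014],[0,0,0.02],[0,0,0.025],[0,0,0.025],[0,0,0.025]],"rotation":[[0,0,0],[0,0,0],[0,0,0],[0,0,0],[0,0,0],[0,0,0],[0,0,0]]}'
```

```text
time: 16.3
tool_pos: [654.0, -44.3, 83.1]
tcp_rot: [3.14, 0.002, 1.95]
contact_force: [-0.2, 0.5, -1.7]
grip_width: 15.2
finger_force: 29.9
```

```bash
python3 -m pendant '{"dp":[[0,0,0.006],[0,0,0.012],[0,0,0.017],[0,0,0.017],[0,0,0.017]],"rotation":[[0,0,0],[0,0,0],[0,0,0],[0,0,0],[0,0,0]]}' && python3 -m pendant '{"dp":[[0,0,0],[0,0,0],[0,0,0],[0,0,0],[0,0,0]],"rotation":[[0,0,0],[0,0,0],[0,0,0],[0,0,0],[0,0,0]]}' 0.036 && python3 -m pendant '{"dp":[[0,0,-0.02],[-0.01,0,-0.06],[-0.03,0,-0.1],[-0.045,-0.02,-0.1],[-0.045,-0.05,-0.1],[-0.045,-0.05,-0.1]],"rotation":[[0,0,0],[0,0,0],[0,0,0],[0,0,0],[0,0,0],[0,0,0]]}' 0.08 && python3 - <<'E'
from h import *
c=cap('wrist','pics/w8.png')
hsv=cv2.cvtColor(cv2.imread('pics/w8.png'),cv2.COLOR_BGR2HSV)
m=(((hsv[...,0]<8)|(hsv[...,0]>172))&(hsv[...,1]>150)&(hsv[...,2]>60)).astype(np.uint8)
n,l,s,ce=cv2.connectedComponentsWithStats(m)
for i in range(1,n):
    if s[i,4]>80: print(s[i],ce[i].round(1))
print(proj(c,[[597.7,-65.6,64],[653.5,-43.3,64],[459,-207,90],[459,-207,44]]).round(1))
E
```

```text
time: 16.92
tool_pos: [653.9, -44.3, 65.9]
tcp_rot: [3.14, 0.001, 1.95]
contact_force: [-0.6, 0.8, -1.0]
grip_width: 14.9
finger_force: 29.9
time: 17.55
tool_pos: [654.0, -44.4, 66.0]
tcp_rot: [3.14, 0.002, 1.95]
contact_force: [-0.3, 0.5, -0.5]
grip_width: 36.2
finger_force: 0.0
time: 18.3
tool_pos: [621.8, -105.5, 165.2]
tcp_rot: [-3.141, 0.0, 1.948]
contact_force: [0.2, 0.8, -0.4]
grip_width: 80.0
finger_force: 0.0
[ 73 230  30  10 201] [ 89.6 235.5]
[[272.9 158.3]
 [343.6 158.3]
 [ 63.7 256.8]
 [ 94.4 238.7]]
```

View pics/w8.png

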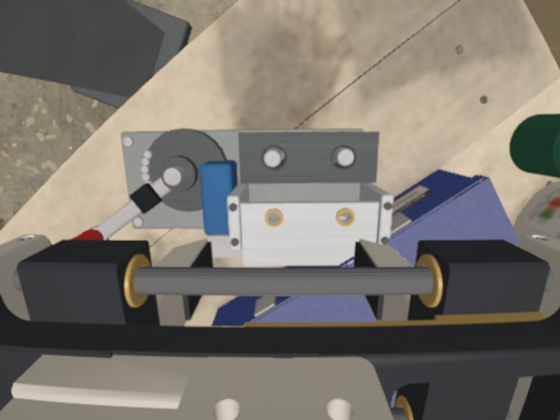

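Both pins sit flush and ringed in the bores, at (272,158) and (345,157). The lever hub is at (173,177) and the knob is hidden at the left. I'll go and look at the knob.

```bash
python3 - <<'E'
from h import *
c=dict(np.load('pics/w8.npz'));print('hub',plane(c,[(173,177),(173,177)],60).round(1))
goto([395,-232,160],.378)
E
```

```text
hub [[ 521.5 -113.3   60. ]
 [ 521.5 -113.3   60. ]]
dp [-0.0339 -0.2588  0.0053] rot [1.0000e-03 1.0000e-04 1.5705e+00]
```

```bash
python3 -m pendant '{"dp":[[-0.005,-0.04,0],[-0.01,-0.08,0],[-0.015,-0.13,0],[-0.02,-0.18,0],[-0.034,-0.22,0],[-0.034,-0.259,0.005],[-0.034,-0.259,0.005],[-0.034,-0.259,0.005]],"rotation":[[0,0,0.18],[0,0,0.36],[0,0,0.54],[0,0,0.72],[0,0,0.9],[0,0,1.08],[0,0,1.26],[0,0,1.42]]}' && python3 -m pendant '{"dp":[[0,0,0],[0,0,0],[0,0,0],[0,0,0]],"rotation":[[0,0,0.15],[0,0,0.15],[0,0,0.15],[0,0,0.15]]}' && python3 - <<'E'
from h import *
c=cap('wrist','pics/w9.png')
hsv=cv2.cvtColor(cv2.imread('pics/w9.png'),cv2.COLOR_BGR2HSV)
m=(((hsv[...,0]<8)|(hsv[...,0]>172))&(hsv[...,1]>150)&(hsv[...,2]>60)).astype(np.uint8)
n,l,s,ce=cv2.connectedComponentsWithStats(m)
for i in range(1,n):
    if s[i,4]>80: print(s[i],ce[i].round(1), plane(c,[ce[i]],90).round(1))
print(proj(c,[[459,-207,90],[521.5,-113.3,60]]).round(1))
E
```

```text
time: 19.35
tool_pos: [396.1, -232.3, 160.5]
tcp_rot: [3.14, -0.002, 0.524]
contact_force: [-0.2, 0.7, 0.5]
grip_width: 79.8
finger_force: 0.0
time: 19.85
tool_pos: [396.1, -231.9, 160.6]
tcp_rot: [3.14, -0.001, 0.382]
contact_force: [0.6, -0.9, 0.6]
grip_width: 79.9
finger_force: 0.0
[268 118  26  28 555] [280.6 131.7] [[ 459.5 -204.8   90. ]]
[530 194  13  40 411] [535.4 212.7] [[ 480.7 -422.7   90. ]]
[[283.1 133.6]
 [201.2  12.4]]
```

View pics/w9.png

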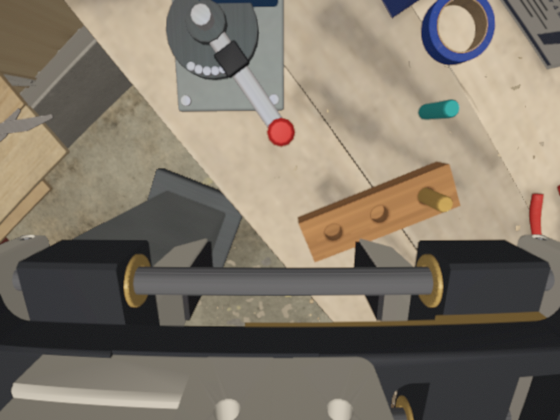

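The knob is at (281,132), giving (459.5,−204.8). That is 110 mm from the hub and in the expected rest direction.

```bash
python3 - <<'E'
from h import *
print(tool()[:3,3]);goto([459.5-.5,-204.8+1.4,56],.378)
E
```

```text
[ 396.10153392 -231.93730576  160.60090687]
dp [ 0.0688 -0.0033  0.1047] rot [ 0.0016 -0.0015  0.0032]
```

```bash
python3 -m pendant '{"dp":[[0.035,-0.0015,0],[0.0688,-0.0033,0.01],[0.0688,-0.0033,0.03],[0.0688,-0.0033,0.06],[0.0688,-0.0033,0.09],[0.0688,-0.0033,0.105],[0.0688,-0.0033,0.105],[0.0688,-0.0033,0.105]],"rotation":[[0,0,0],[0,0,0],[0,0,0],[0,0,0],[0,0,0],[0,0,0],[0,0,0],[0,0,0]]}' && python3 -m pendant '{"dp":[[0,0,0],[0,0,0],[0,0,0],[0,0,0],[0,0,0],[0,0,0],[0,0,0],[0,0,0]],"rotation":[[0,0,0],[0,0,0],[0,0,0],[0,0,0],[0,0,0],[0,0,0],[0,0,0],[0,0,0]]}' 0.012 && python3 -m pendant '{"dp":[[0,0,0],[0,0,0],[0,0,0],[0,0,0]],"rotation":[[0,0,0],[0,0,0],[0,0,0],[0,0,0]]}'
```

```text
time: 20.9
tool_pos: [459.5, -203.9, 56.7]
tcp_rot: [3.139, -0.003, 0.38]
contact_force: [-0.8, 0.7, -0.5]
grip_width: 79.9
finger_force: 0.0
time: 21.9
tool_pos: [459.4, -204.2, 55.9]
tcp_rot: [3.138, -0.002, 0.38]
contact_force: [1.0, -4.4, -2.5]
grip_width: 20.4
finger_force: 30.0
time: 22.4
tool_pos: [459.1, -204.0, 55.9]
tcp_rot: [3.139, -0.002, 0.38]
contact_force: [2.1, -5.9, -2.2]
grip_width: 20.4
finger_force: 30.0
```

```bash
python3 -m pendant '{"dp":[[-0.0029,-0.0047,0],[-0.0057,-0.0094,0],[-0.0082,-0.0143,0],[-0.0105,-0.0193,0],[-0.0125,-0.0244,0],[-0.0143,-0.0296,0],[-0.0158,-0.0349,0],[-0.017,-0.0402,0]],"rotation":[[0,0,0],[0,0,0],[0,0,0],[0,0,0],[0,0,0],[0,0,0],[0,0,0],[0,0,0]]}' && python3 -m pendant '{"dp":[[0,0,0],[0,0,0]],"rotation":[[0,0,0],[0,0,0]]}' && python3 - <<'E'
from h import *
T=tool();x=np.array([.369,-.929]);y=np.array([.929,.369])
d=T[:2,3]-[521.2,-113.5];print('r',np.hypot(*d),'angle',.6-np.arctan2(d@x,-(d@y)))
E
```

```text
time: 23.4
tool_pos: [428.2, -172.4, 55.8]
tcp_rot: [3.139, -0.002, 0.38]
contact_force: [0.8, -5.3, -1.3]
grip_width: 20.2
finger_force: 30.0
time: 23.65
tool_pos: [428.4, -172.7, 55.8]
tcp_rot: [3.139, -0.002, 0.38]
contact_force: [0.6, -4.7, -0.8]
grip_width: 20.3
finger_force: 30.0
r 110.07715428732568 angle 0.41025004609358107
```

```bash
python3 -m pendant '{"dp":[[-0.0009,-0.0054,0],[-0.0016,-0.0108,0],[-0.002,-0.016,0],[-0.0022,-0.0213,0],[-0.0022,-0.0213,0],[-0.0022,-0.0213,0],[-0.0022,-0.0213,0],[-0.0022,-0.0213,0]],"rotation":[[0,0,0],[0,0,0],[0,0,0],[0,0,0],[0,0,0],[0,0,0],[0,0,0],[0,0,0]]}' && python3 - <<'E'
from h import *
T=tool();x=np.array([.369,-.929]);y=np.array([.929,.369])
d=T[:2,3]-[521.2,-113.5];print('r',np.hypot(*d),'angle',.6-np.arctan2(d@x,-(d@y)))
c=cap('wrist','pics/w10.png');s=cap('scene','pics/s10.png');t=cap('top','pics/t10.png')
fx=np.r_[x,0]
# ring centres predicted at 77 over the bores
P=[[597.7,-65.6,77],[653.5,-43.3,77]]
for n,q in(('w',c),('s',s),('t',t)):print(n,proj(q,P+[[419,-154.1,90]]).round(1))
def ring(im):
    h=cv2.cvtColor(im,cv2.COLOR_RGB2HSV);m=((h[...,0]>12)&(h[...,0]<28)&(h[...,1]>90)&(h[...,2]>90)).astype(np.uint8)
    n,l,st,ce=cv2.connectedComponentsWithStats(m);return [(st[i,4],ce[i].round(1)) for i in range(1,n) if 6<st[i,4]<200]
print([r for r in ring(c['pixels']) if r[1][1]<200]);
u=proj(s,P)[0];print([r for r in ring(s['pixels']) if np.hypot(*(r[1]-u))<45])
E
```

```text
time: 24.65
tool_pos: [418.5, -153.8, 55.8]
tcp_rot: [3.139, -0.002, 0.38]
contact_force: [0.3, -4.6, 0.6]
grip_width: 20.1
finger_force: 30.0
r 110.28236413874936 angle 0.603891386522383
w [[ 244.2 -193.3]
 [ 252.2 -226.7]
 [ 283.9  287.3]]
s [[294.4 181.8]
 [307.8 168.5]
 [248.2 232. ]]
t [[258.5 193.7]
 [254.1 174.1]
 [281.  261.2]]
[(np.int32(99), array([  8.5, 117.9]))]
[(np.int32(15), array([307.5, 167.9])), (np.int32(15), array([294.7, 180.9])), (np.int32(49), array([266.8, 211.5]))]
```

The scene camera puts the rings at (294.7,180.9) and (307.5,167.9), within 1 px of where they should stand over the bores. The lever is at 0.60 rad and held.

```bash
python3 -c "
from plant import workorder
print(workorder.close_job())"
```

```text
the job is handed in; nothing more can be done
None
```

The job is handed in at about 25 s: both steel pins are down in their bores, the brass pin is still in the rack, and the arm is holding the red knob at the third click, 0.60 rad by measurement; no verdict came back.

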